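# Click the hand stamp into its desk stand

### The job

Pick up the hand stamp by its handle, set it upright, rubber side down, into the well of the wooden stamp stand, and press it down past the sprung balls in the sides of the well until it clicks. Then bed it on the floor of the well with a steady downward push of the fingertips of about 15 to 20 newtons for a moment, never forcing it with more than 30, let go, and leave the other things on the desk where they are.

Things in the scene. Friction and masses are not known exactly. Their poses are not given: they have to be found in the camera images.
- stamp: Wooden hand stamp standing on the leather desk pad (4 mm thick): oblong base 24 (its x) x 48 (its y) x 18 mm high, and on it a round turned handle, slim at the base and widest (24 mm) near the top, up to 66 mm. Origin at the centre of the underside, z up. 35 to 70 g. It may go into the stand either way round (half turn).
- stand: Dark wooden stand fixed to the desk: block 64 (its x) x 70 (its y) mm, top face 65 mm above the desk, on a foot 80 x 86 x 5 mm. In its top a smooth oblong well, 26 (x) x 50 (y) mm with a 5 mm wide 45 degree lead-in round its mouth, that takes the stamp's base with 1 mm to spare on each side. Origin under its centre, z up. More than 30 N from the stamp would damage it.
- mouth (a point): Centre of the well's mouth, level with the stand's top, 65 mm above the desk; axes as the stand's. The well's floor is a hard rubber seat set by a hidden screw: 41 to 55 mm below the mouth, different each time, to be found by feel. When the stamp is home its handle's top is 11 to 25 mm above the mouth.
- ink_bottle: Bystander: square ink bottle 49x48x58 mm, origin under its centre.
- binder_clip_1: Bystander: binder clip 32x31x43 mm, origin under its centre.
- eraser: Bystander: eraser 21x52x12 mm, origin under its centre.
- handle_top (a point): Middle of the top of the stamp's handle, 66 mm above its underside. Set in loosely, the stamp stops on the two balls, its underside 10 to 26 mm below the mouth. From there about 6 to 12 N straight down on the handle's top push the base past the balls, which then spring out over the base's top and keep it on the floor. Bedding needs over 10 N from the fingers for 0.1 s.
- ball_far (a joint): Sprung steel ball, 16 mm across, in the middle of the well's long +x wall, centred 23.6 mm above the well's floor. 0 = fully out (3.6 mm proud of the wall), grows to 0.0055 m when pushed into the wall; about 0.0026 while the stamp's base is passing, under 0.0022 again once it is home.
- ball_near (a joint): The same ball in the long -x wall, opposite.
Things that resemble listed ones, but are neither listed nor needed, are in the scene too. Of the things that look like the stand, the larger one is meant. Of the things shaped like the stamp, the wooden one is meant.

How it is judged:
By the outcome, as a careful person would: the job done as asked, in the order asked, and still so for the second after the job is handed in, with the robot touching nothing.
It also fails if it takes over 53 s, if anything falls off the work surface, if the arm or the gripper's body presses on something with over 40 N, if the wrist force passes 120 N, or if a joint passes its speed limit or range.

### The arm

A 7-joint arm with a two-finger parallel gripper is mounted at the origin on a cart in front of the work surface, level with it; the furniture and walls round the work are solid. World frame = base frame: x ahead of the robot, y to its left, z up, the work surface at z = 0. Lengths are in m, angles in degrees, forces in N, time in s.
With the tool pointing down it reaches from about 0.4 to 0.85 m from the base axis. Payload 4.5 kg.
Tool frame: the origin (TCP) lies midway between the tips of the shut fingers; the grasp point (between the pads) lies 19 mm behind it; z points along the fingers, y is the line along which they close (so a half turn about z gives the same grasp; the last joint's range is limited). The gripper opens to 88 mm and grips with 3 to 60 N. Pads are 18 mm wide; open, the fingers measure 123 mm over their backs; the gripper's body (75 mm by 187 mm) begins 45 mm behind the grasp point.
Start: joints at [-62.636, 39.483, -11.15, 89.685, 9.013, 51.709, -12.324], TCP at [0.268, 0.564, 0.239] pointing down, gripper open.
Joint ranges: [-172.22, 172.22], [-26.19, 119.32], [-84.43, 86.54], [7.71, 146.69], [-57.33, 237.33], [2.42, 119.75], [-152.13, 152.13]. Speed limits (degrees/s): [147.25, 147.25, 180, 180, 180, 180, 180].

### API

Orientations are given as a 3x3 rotation matrix whose columns are the frame's x, y, z axes.
In Python, from plant import ctrl gives the robot as it stands. Calls block until the motion is done:
- ctrl.movep(position, orientation): joint-space move of the TCP to a pose.
- ctrl.move_linear(position, speed=0.15, attitude=None): straight line of the TCP; attitude=None keeps the orientation; speed is the mean speed in m/s.
- ctrl.movej(angles): joint-space move.
- ctrl.grip(opening, strength=None): finger opening in m; strength is the grip in N (None keeps the last); returns when the fingers have stopped.
- ctrl.pause(seconds).
- ctrl.solve_ik(position, orientation): joint angles nearest the present ones, or None.
- ctrl.read_camera(name): name is "scene" or "side" or "wrist"; returns (picture, depth): 400x640x3 uint8, red, green, blue; 400x640 float32, m along the optical axis (not along the pixel's ray), 0 where there is no reading.
- ctrl.get_calibration(name): a dict with "fx", "fy", "cx", "cy" (pixels), "xyz" and "attitude" of the camera in the world. Camera axes: x right, y up, looking along -z (the intrinsics and any distortion apply to the point x, -y, -z); pixel columns grow to the right and rows downward; lengths in m; the calibration is good to about 2 mm. A picture is of the moment at which its call begins: read the wrist's pose just before it. get_calibration takes no time and is no camera call; for the wrist camera it gives the pose at the moment of the call.
A pose or a line that the arm cannot do raises ctrl.IKError and nothing moves.
- ctrl.finish_job(): hands the job in; it is judged then, once.
Readings, each from a call of its own:
- ctrl.current_clock(): time.
- ctrl.current_q(): joint angles.
- ctrl.current_dq(): joint speeds.
- ctrl.current_joint_torque(): joint torques, N m.
- ctrl.current_ee_pos(): TCP position.
- ctrl.current_eef_rot(): TCP orientation.
- ctrl.current_wrist_force(): force on the tool from outside, world axes, zero at the start.
- ctrl.current_torque(): the same for the moment, N m.
- ctrl.current_width(): finger opening in m.
- ctrl.current_grasp_force(): force on a finger pad.
Only numpy, scipy, OpenCV 4.12 (cv2) and the standard library are available. Lean on these libraries where they do the work, as an engineer would, in place of code of your own. Each camera call takes 0.05 s, during which the arm holds its last target. There are 200 camera calls.

## Working session

There is one attempt and no reset: what is moved stays moved. The work goes in short steps, each a Python script; the robot and the scene stay as the last script left them, time stands still between calls to the robot, and variables do not carry over. Pictures are saved under pics/ and viewed, at most 10 in all, crops included, and the job is handed in when it is done.

```bash
mkdir -p pics; ls
cat > h.py <<'E'
import numpy as np, cv2
from plant import ctrl
def snap(name, f):
    cal=ctrl.get_calibration(name); im,d=ctrl.read_camera(name)
    np.savez(''+f+'.npz',im=im,d=d,**{k:np.array(v) for k,v in cal.items() if k in('fx','fy','cx','cy','xyz','attitude')})
    cv2.imwrite('pics/'+f+'.png',im[:,:,::-1]); return cal,im,d
def cloud(f):
    z=np.load(''+f+'.npz'); d=z['d'].astype(float)
    v,u=np.mgrid[0:d.shape[0],0:d.shape[1]]
    c=np.stack([(u-z['cx'])/z['fx']*d,-(v-z['cy'])/z['fy']*d,-d],-1)
    P=c@z['attitude'].T+z['xyz']; P[d==0]=np.nan
    return z['im'],P
E
python3 - <<'E'
from h import *
for n in('scene','side'):
    c,im,d=snap(n,n+'0'); print(n,c)
print(ctrl.get_calibration('wrist')); print(ctrl.current_clock(),ctrl.current_ee_pos(),ctrl.current_eef_rot())
a=np.vstack([cv2.imread('pics/scene0.png'),cv2.imread('pics/side0.png')]); cv2.imwrite('pics/a.png',a[:, :])
E
```

```text
pics
scene {'fx': 404.44443821298836, 'fy': 404.44443821298836, 'cx': 317.3462239967933, 'cy': 200.55815309318163, 'xyz': array([ 0.18254063, -0.56909763,  0.6414981 ]), 'attitude': array([[ 0.83947808,  0.33923979, -0.42449137],
       [-0.543041  ,  0.49560902, -0.6778482 ],
       [-0.01957133,  0.79955492,  0.60027402]])}
side {'fx': 422.1256864228928, 'fy': 422.1256864228928, 'cx': 317.91437721831596, 'cy': 198.20974509852115, 'xyz': array([0.41899444, 0.94635522, 0.81419226]), 'attitude': array([[-0.98827103,  0.08106968, -0.1294144 ],
       [-0.15150958, -0.62657647,  0.76449119],
       [-0.01911096,  0.77513201,  0.6315102 ]])}
{'fx': 275.9058795414666, 'fy': 275.9058795414666, 'cx': 323.38562041078586, 'cy': 199.58742192965883, 'xyz': array([0.19609889, 0.59821977, 0.38487536]), 'attitude': array([[ 0.4283709 , -0.85864055, -0.28148672],
       [ 0.9036017 ,  0.40652685,  0.13505516],
       [-0.00153193, -0.31220558,  0.95001333]])}
0.1 [0.26815719 0.56392406 0.23798623] [[-9.03155012e-01  4.29314158e-01 -6.13988891e-04]
 [ 4.29314583e-01  9.03153688e-01 -1.55060812e-03]
 [-1.11171688e-04 -1.66403388e-03 -9.99998609e-01]]
```

View pics/scene0.png

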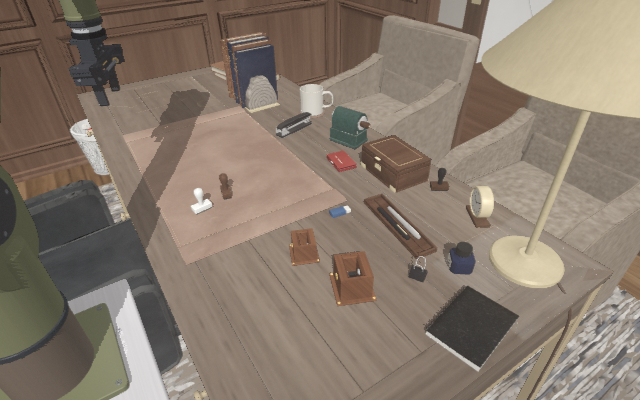

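View pics/side0.png

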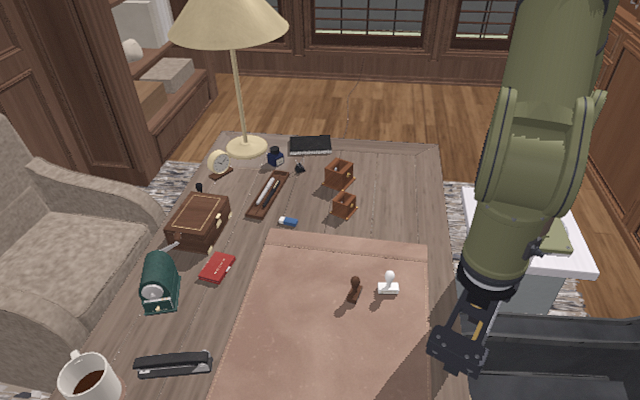

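The wooden stamp is at scene (226,186) and side (354,290), right beside the white decoy. The larger stand is at scene (352,278) and side (339,174), with the smaller one at (304,246). Next I'll compute positions from the depth.

Run:
```python
from h import *
for f,boxes in(('scene0',dict(stamp=(215,170,236,202),white=(188,184,214,216),stand=(328,246,380,306),small=(286,226,322,268))),('side0',dict(stamp=(344,272,366,308),white=(376,268,402,298),stand=(320,155,358,194),small=(328,190,360,222)))):
    im,P=cloud(f)
    for n,(a,b,c,d) in boxes.items():
        Q=P[b:d,a:c].reshape(-1,3); Q=Q[~np.isnan(Q[:,0])]
        lo=.058 if n=='stand' else .03
        H=Q[(Q[:,2]>lo)]
        print(f,n,len(H),'zmax',np.percentile(Q[:,2],[98,100]).round(3),'mid',((H.min(0)+H.max(0))/2).round(3),'med',np.median(H,0).round(3),'ext',np.ptp(H,0).round(3))
        if n=='stand': print(cv2.minAreaRect(H[:,:2].astype(np.float32)*1000))
        if n=='stamp':
            L=Q[(Q[:,2]>.008)&(Q[:,2]<.026)]; print(cv2.minAreaRect(L[:,:2].astype(np.float32)*1000))
```

```text
scene0 stamp 95 zmax [0.066 0.07 ] mid [0.445 0.312 0.05 ] med [0.443 0.308 0.059] ext [0.022 0.025 0.039]
((455.00567626953125, 351.05859375), (132.29269409179688, 23.992191314697266), 75.18022918701172)
scene0 white 105 zmax [0.067 0.07 ] mid [0.368 0.287 0.05 ] med [0.367 0.281 0.059] ext [0.021 0.023 0.039]
scene0 stand 705 zmax [0.065 0.067] mid [ 0.534 -0.133  0.063] med [ 0.535 -0.135  0.064] ext [0.085 0.089 0.009]
((533.9207153320312, -132.57864379882812), (73.70306396484375, 64.68961334228516), 65.8432846069336)
scene0 small 488 zmax [0.05  0.052] mid [0.503 0.004 0.041] med [ 0.503 -0.003  0.048] ext [0.064 0.068 0.022]
side0 stamp 109 zmax [0.067 0.069] mid [0.446 0.316 0.049] med [0.446 0.322 0.061] ext [0.021 0.023 0.039]
((445.4310302734375, 316.5563659667969), (48.866886138916016, 23.79042625427246), 75.2196273803711)
side0 white 106 zmax [0.066 0.069] mid [0.37  0.291 0.05 ] med [0.369 0.295 0.062] ext [0.021 0.021 0.039]
side0 stand 224 zmax [0.064 0.067] mid [ 0.535 -0.13   0.062] med [ 0.534 -0.13   0.062] ext [0.084 0.089 0.009]
((534.9171752929688, -131.92037963867188), (76.38020324707031, 65.91051483154297), 66.70427703857422)
side0 small 291 zmax [0.049 0.051] mid [0.503 0.01  0.041] med [0.504 0.012 0.045] ext [0.064 0.067 0.021]
```

```bash
cat >> h.py <<'E'
def R(deg):
    a=np.radians(deg); y=np.array([np.cos(a),np.sin(a),0]); z=np.array([0,0,-1.]); return np.stack([np.cross(y,z),y,z],1)
def st():
    print('t',round(ctrl.current_clock(),2),'p',np.round(ctrl.current_ee_pos(),4),'F',np.round(ctrl.current_wrist_force(),2),'w',round(ctrl.current_width(),4),'g',round(float(np.max(ctrl.current_grasp_force())),1))
E
python3 - <<'E'
from h import *
print(R(64.57).round(3))
for p,a in(((.4455,.3145,.16),75.2),((.4455,.3145,.035),75.2),((.534,-.132,.2),66.3),((.534,-.132,.07),66.3)):
    q=ctrl.solve_ik(np.array(p),R(a)); print(None if q is None else np.round(q,1))
ctrl.movep(np.array([.4455,.3145,.16]),R(75.2)); st()
snap('wrist','w1')
im,P=cloud('w1')
Q=P[~np.isnan(P[...,0])]; Q=Q[np.hypot(Q[:,0]-.4455,Q[:,1]-.3145)<.045]
print('z top',np.percentile(Q[:,2],[50,99]))
for lo,hi in((.009,.026),(.05,.075),(.017,.026)):
    L=Q[(Q[:,2]>lo)&(Q[:,2]<hi)]; print(len(L),cv2.minAreaRect(L[:,:2].astype(np.float32)*1000),((L.min(0)+L.max(0))/2).round(4))
E
```

```text
[[-0.903  0.429  0.   ]
 [ 0.429  0.903  0.   ]
 [ 0.     0.    -1.   ]]
[-31.6  40.3 -14.1 107.8  16.4  33.9  19.1]
[-35.4  52.3  -7.9 111.   20.6  18.1  15.3]
[ 20.5  37.5 -18.9 104.9  17.7  40.5  58. ]
[ 23.1  50.3 -23.8 109.3  40.1  28.9  37.2]
t 1.31 p [0.445  0.3166 0.1604] F [-0.57  1.27  0.33] w 0.0881 g 0.0
z top [0.24332044 0.26525942]
788 ((446.04144287109375, 314.6623229980469), (47.89356231689453, 23.491127014160156), 75.51771545410156) [0.4464 0.3143 0.0192]
452 ((445.71807861328125, 314.4449462890625), (21.736249923706055, 20.536216735839844), 75.4451675415039) [0.4459 0.3144 0.0613]
748 ((446.04144287109375, 314.6623229980469), (47.89356231689453, 23.491127014160156), 75.51771545410156) [0.4465 0.3143 0.0213]
```

View pics/w1.png

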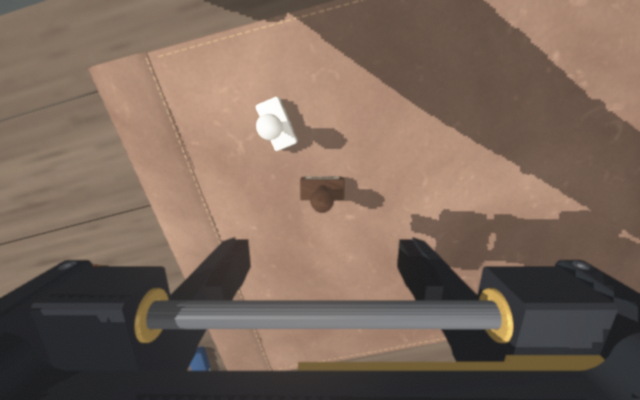

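The wrist view shows the wooden stamp at (322,190), centred between the open fingers. The white one at (275,124) is off to the side, clear of the finger line. Stamp pose is (0.446, 0.3146), yaw 75.5, so I'll grasp it and go to the stand.

Run:
```python
from h import *
ctrl.grip(.055,20)
ctrl.movep(np.array([.446,.3146,.10]),R(75.5))
ctrl.move_linear(np.array([.446,.3146,.037]),.08); ctrl.pause(.2); st()
ctrl.grip(.0,20); st()
ctrl.move_linear(np.array([.446,.3146,.19]),.15); st()
ctrl.movep(np.array([.534,-.132,.19]),R(66.3)); ctrl.pause(.3); st()
print(np.round(ctrl.current_eef_rot(),4))
snap('wrist','w2')
im,P=cloud('w2')
Q=P[~np.isnan(P[...,0])]; Q=Q[np.hypot(Q[:,0]-.534,Q[:,1]+.132)<.06]
L=Q[(Q[:,2]>.062)&(Q[:,2]<.069)]; print(len(L),cv2.minAreaRect(L[:,:2].astype(np.float32)*1000),np.median(L[:,2]))
```

```text
t 3.5 p [0.4462 0.3148 0.0375] F [-0.13  0.14 -0.64] w 0.0554 g 0.0
t 4.12 p [0.446  0.3147 0.037 ] F [ 0.45 -0.67  1.09] w 0.0205 g 19.7
t 5.28 p [0.4455 0.3141 0.1893] F [-0.39  0.25 -0.8 ] w 0.0202 g 19.8
t 7.25 p [ 0.5342 -0.1313  0.19  ] F [ 0.11 -0.52  0.12] w 0.02 g 19.8
[[-9.161e-01  4.009e-01  1.000e-04]
 [ 4.009e-01  9.161e-01  2.000e-04]
 [-0.000e+00  2.000e-04 -1.000e+00]]
2272 ((532.9945678710938, -131.97982788085938), (70.10286712646484, 58.3907470703125), 66.41817474365234) 0.06470287881652609
```

View pics/w2.png

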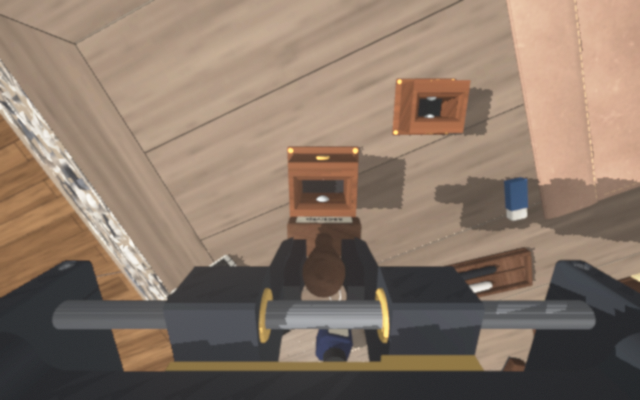

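The view shows the stamp held with its base at (322,225) and handle top at (324,270). The big stand's well is at (323,188), with the near edge of the stand hidden by the stamp. I'll measure the stamp in hand and the stand in tool axes.

Run:
```python
from h import *
im,P=cloud('w2'); p=np.array([.5342,-.1313,.19]); Rt=R(66.35)
T=(P-p)@Rt*1000  # tool frame mm, z down
M=~np.isnan(T[...,0])
S=M&(abs(T[...,2]-125)<3)&(np.hypot(T[...,0],T[...,1])<65)
t=T[S]; print('stand top x',np.percentile(t[:,0],[0,1,50,99,100]).round(1),'y',np.percentile(t[:,1],[0,1,50,99,100]).round(1))
for y0 in range(-30,31,10):
    s=t[abs(t[:,1]-y0)<4]; print(y0,s[:,0].min().round(1),s[:,0].max().round(1),end='; ')
for x0 in (5,15,25,30):
    s=t[abs(t[:,0]-x0)<3]; 
    if len(s): print('x',x0,s[:,1].min().round(1),s[:,1].max().round(1))
B=M[:,:]&(T[...,2]>-40)&(T[...,2]<40)&(abs(T[...,1])<30)&(abs(T[...,0])<25)
b=T[B]; print('held n',len(b))
for z in range(-40,40,4):
    s=b[(b[:,2]>=z)&(b[:,2]<z+4)]
    if len(s)>3: print(z,len(s),'x',s[:,0].min().round(1),s[:,0].max().round(1),'y',s[:,1].min().round(1),s[:,1].max().round(1))
big=cv2.resize(im[130:310,230:420],None,fx=3,fy=3,interpolation=cv2.INTER_CUBIC); cv2.imwrite('pics/w2c.png',big[:,:,::-1])
```

```text
stand top x [-28.3 -27.9  12.8  29.8  30.1] y [-36.2 -35.6  -0.6  33.5  33.9]
-30 -27.3 30.0; -20 -28.3 30.0; -10 -27.9 30.0; 0 -28.1 29.9; 10 -28.3 30.0; 20 -28.3 29.9; 30 -28.1 30.1; x 5 -35.4 33.2
x 15 -36.0 33.9
x 25 -35.7 33.5
x 30 -35.4 33.3
held n 6115
-40 301 x 6.4 10.0 y -24.8 24.5
-36 502 x -6.2 10.3 y -26.0 25.5
-32 1173 x -11.0 10.0 y -25.9 25.5
-28 627 x -11.2 10.7 y -25.5 25.3
-24 496 x -10.9 10.8 y -25.5 24.9
-20 293 x -11.2 10.0 y -24.8 24.7
-16 258 x 0.3 9.9 y -24.7 24.2
-12 220 x 1.2 9.8 y -24.4 24.1
-8 198 x -3.6 9.8 y -23.5 23.2
-4 143 x -3.4 9.4 y -20.5 21.5
0 23 x 2.4 7.0 y -11.6 17.9
4 52 x -0.5 4.7 y -5.4 5.2
8 63 x -0.5 5.1 y -5.5 5.2
12 1314 x -12.8 11.6 y -23.7 24.0
16 209 x 0.1 11.8 y -24.0 24.1
20 156 x 10.2 12.2 y -23.3 23.7
24 85 x 9.9 11.5 y -23.3 23.9
```

View pics/w2c.png

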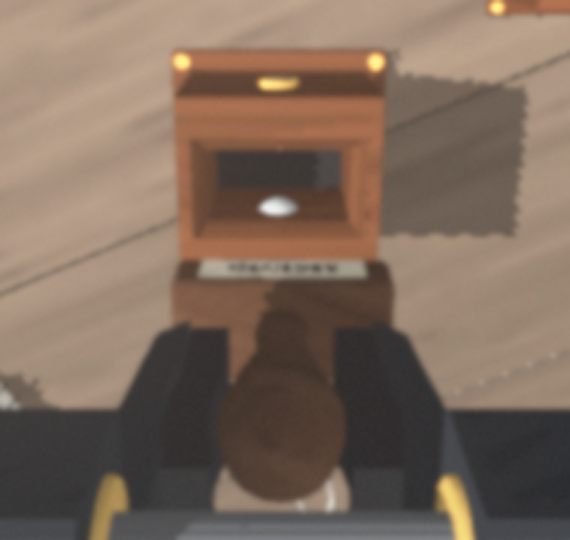

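The base is centred in the hand (x ±12, y ±24, upright), and the stand centre is about (0.535, -0.1326), yaw 66.4. I'll lower it in steps and watch the forces.

Run:
```python
from h import *
x=np.array([.5350,-.1326]); ctrl.movep(np.array([*x,.12]),R(66.4)); ctrl.move_linear(np.array([*x,.103]),.08); ctrl.pause(.3); st()
F0=np.mean([ctrl.current_wrist_force() for _ in range(5)],0)
z=.103
while z>.069:
    z-=.001; ctrl.move_linear(np.array([*x,z]),.03); ctrl.pause(.05)
    F=np.array(ctrl.current_wrist_force())-F0
    print(round(z*1000),np.round(F,1),round(ctrl.current_ee_pos()[2]*1000,1))
    if F[2]>4 : break
    n=np.hypot(*F[:2])
    if n>1.5: x=x+F[:2]/n*.0003
st(); print(x)
```

```text
t 8.34 p [ 0.5352 -0.1327  0.1034] F [-0.54  0.65 -0.78] w 0.0204 g 19.8
102 [ 0.2 -0.6  0.3] 102.0
101 [ 0.6 -0.8  0.9] 100.9
100 [-0.5 -0.1  0.9] 100.0
99 [ 0.6 -0.4  0.9] 99.0
98 [-0.4 -0.6  1.4] 98.0
97 [ 0.6 -0.1  0.1] 97.0
96 [ 0.4  0.1 -0.2] 96.0
95 [ 1.2 -0.7  0.4] 95.0
94 [ 0.3 -1.4  0. ] 94.0
93 [ 0.2 -1.1 -0.2] 93.0
92 [ 1.  -0.8  0.7] 92.0
91 [-0.2 -0.3  1.2] 91.0
90 [ 0.6 -0.5 -0.2] 90.0
89 [-0.3 -0.9 -0.2] 89.0
88 [ 0.7 -0.9  0.4] 87.9
87 [ 0.8 -0.9  0.3] 87.0
86 [ 0.4 -0.6  1.1] 86.0
85 [ 0.3 -1.5  0.3] 85.0
84 [ 0.6 -0.5  0.3] 84.0
83 [ 0.4 -0.3  1. ] 83.0
82 [0.5 0.4 2.4] 82.1
81 [ 0.3 -1.2  5.1] 81.4
t 14.94 p [ 0.5355 -0.1327  0.0814] F [-0.29 -0.51  4.28] w 0.0206 g 19.4
[ 0.535  -0.1326]
```

The stamp rests on the balls with its underside 17 mm below the mouth, inside the expected 10 to 26. I'll release it and check it stands straight.

Run:
```python
from h import *
ctrl.grip(.05,20); ctrl.move_linear(np.array([.535,-.1326,.17]),.15); ctrl.grip(0.0,30); ctrl.pause(.2); st()
snap('wrist','w3'); im,P=cloud('w3')
Q=P[~np.isnan(P[...,0])]; Q=Q[np.hypot(Q[:,0]-.535,Q[:,1]+.1326)<.03]
for lo in (.07,.08,.09,.1,.105,.11,.115):
    L=Q[(Q[:,2]>lo)&(Q[:,2]<lo+.01)]
    if len(L)>5: print(lo,len(L),((L.min(0)+L.max(0))/2).round(4),np.ptp(L,0).round(4))
```

```text
t 17.31 p [ 0.535  -0.1326  0.17  ] F [ 0.07 -0.42 -0.36] w 0.0006 g 0.0
0.07 90 [ 0.5279 -0.1364  0.0743] [0.0202 0.0344 0.0086]
0.08 7 [ 0.5309 -0.1294  0.0852] [0.0021 0.0049 0.0049]
0.09 19 [ 0.5298 -0.1294  0.0951] [0.004  0.0136 0.0092]
0.1 144 [ 0.535  -0.1306  0.1053] [0.0166 0.0223 0.0093]
0.105 532 [ 0.5371 -0.1307  0.1101] [0.0208 0.022  0.0099]
0.11 458 [ 0.5379 -0.1304  0.1133] [0.0193 0.0193 0.0066]
0.115 47 [ 0.538  -0.1303  0.1158] [0.008  0.0089 0.0016]
```

View pics/w3.png

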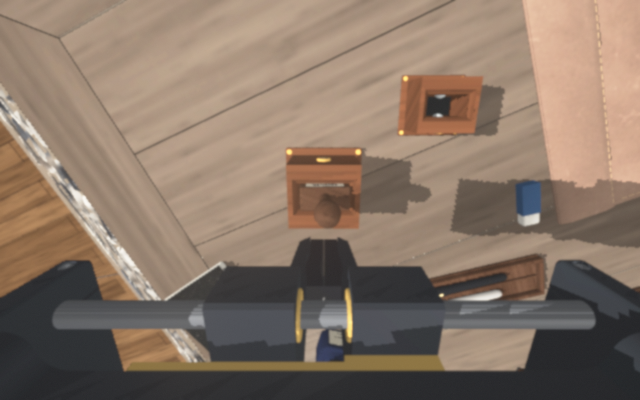

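The stamp stands in the well, handle top at about (0.538, -0.130, 0.116), with a lean of about 3°. The shut fingers are just behind it. Now I'll press with them in fine steps.

Run:
```python
from h import *
x=np.array([.5362,-.1316]); ctrl.move_linear(np.array([*x,.13]),.15); ctrl.move_linear(np.array([*x,.119]),.05); ctrl.pause(.2)
F0=np.mean([ctrl.current_wrist_force() for _ in range(5)],0); print(F0.round(2)); st()
z=.119; log=[]; hold=0
while z>.073 and ctrl.current_clock()<42:
    f=0 if not log else log[-1][1]
    if f>15: hold+=1
    else: z-=.0005 if f>8 or z<.093 else .001; hold=0
    if f>20: z+=.0003
    if hold: ctrl.pause(.1)
    else: ctrl.move_linear(np.array([*x,z]),.03)
    f=(ctrl.current_wrist_force()-F0); log.append((round(z*1e3,1),round(float(f[2]),1),round(ctrl.current_ee_pos()[2]*1e3,1),round(float(np.hypot(*f[:2])),1)))
    if f[2]>25: break
    if hold>=7: break
print(*log); st()
```

```text
[-0.13  0.37  0.55]
t 18.34 p [ 0.5364 -0.1316  0.1192] F [-0.13  0.37  0.55] w 0.0001 g 0.0
(118.0, -0.6, np.float64(118.0), 0.7) (117.0, -0.2, np.float64(116.9), 1.0) (116.0, -0.7, np.float64(115.9), 0.7) (115.0, 0.4, np.float64(115.1), 0.3) (114.0, 2.4, np.float64(114.3), 1.2) (113.0, 5.6, np.float64(113.6), 1.2) (112.0, 6.4, np.float64(112.8), 1.2) (111.0, 6.1, np.float64(112.0), 2.5) (110.0, 6.0, np.float64(110.8), 1.4) (109.0, 3.7, np.float64(109.3), 0.8) (108.0, 2.0, np.float64(107.7), 0.4) (107.0, 0.5, np.float64(106.7), 0.5) (106.0, 0.0, np.float64(105.8), 1.3) (105.0, 0.3, np.float64(104.9), 0.5) (104.0, 1.2, np.float64(103.9), 1.1) (103.0, 0.9, np.float64(102.9), 0.6) (102.0, -0.1, np.float64(101.9), 0.6) (101.0, 0.5, np.float64(100.9), 0.1) (100.0, 0.5, np.float64(99.9), 0.3) (99.0, 0.4, np.float64(98.9), 0.9) (98.0, 0.3, np.float64(97.9), 0.5) (97.0, 0.5, np.float64(96.9), 0.5) (96.0, 0.8, np.float64(95.9), 1.2) (95.0, 0.8, np.float64(94.9), 1.1) (94.0, 0.2, np.float64(93.9), 1.0) (93.0, -0.9, np.float64(92.8), 1.0) (92.5, -0.4, np.float64(92.4), 0.7) (92.0, -0.2, np.flo
[... 283 characters left out ...]
float64(88.0), 0.3) (87.5, -0.6, np.float64(87.5), 1.0) (87.0, -0.9, np.float64(87.0), 0.6) (86.5, 0.2, np.float64(86.5), 0.9) (86.0, 1.9, np.float64(86.2), 1.1) (85.5, 4.4, np.float64(86.0), 0.5) (85.0, 7.8, np.float64(85.8), 1.3) (84.5, 11.0, np.float64(85.7), 1.4) (84.0, 15.7, np.float64(85.6), 2.1) (84.0, 14.5, np.float64(85.6), 1.7) (83.5, 17.8, np.float64(85.5), 1.9) (83.5, 17.2, np.float64(85.5), 3.0) (83.5, 18.9, np.float64(85.5), 3.4) (83.5, 18.1, np.float64(85.5), 2.8) (83.5, 17.6, np.float64(85.5), 2.4) (83.5, 18.4, np.float64(85.5), 2.2) (83.5, 18.6, np.float64(85.5), 2.4) (83.5, 17.9, np.float64(85.5), 2.5)
t 30.39 p [ 0.5371 -0.1319  0.0855] F [-2.58  0.7  18.45] w 0.0002 g 8.9
```

Stamp clicked past the balls with a 6.4 N peak and bedded at about 18 N, with its top 20.5 mm above the mouth. I'll back away and verify.

Run:
```python
from h import *
ctrl.move_linear(np.array([.5371,-.1319,.10]),.05); ctrl.move_linear(np.array([.5371,-.1319,.19]),.15); ctrl.pause(.3); st()
snap('wrist','w4'); im,P=cloud('w4')
Q=P[~np.isnan(P[...,0])]; Q=Q[np.hypot(Q[:,0]-.535,Q[:,1]+.1326)<.025]
for lo in (.07,.08,.085,.09):
    L=Q[(Q[:,2]>lo)&(Q[:,2]<lo+.005)]
    if len(L)>5: print(lo,len(L),((L.min(0)+L.max(0))/2).round(4))
snap('scene','scene1')
```

```text
t 31.93 p [ 0.5367 -0.1318  0.1893] F [-0.04 -0.28  0.23] w 0.0003 g 0.0
0.08 227 [ 0.5354 -0.1319  0.0825]
0.085 112 [ 0.535  -0.1325  0.0865]
```

View pics/scene1.png

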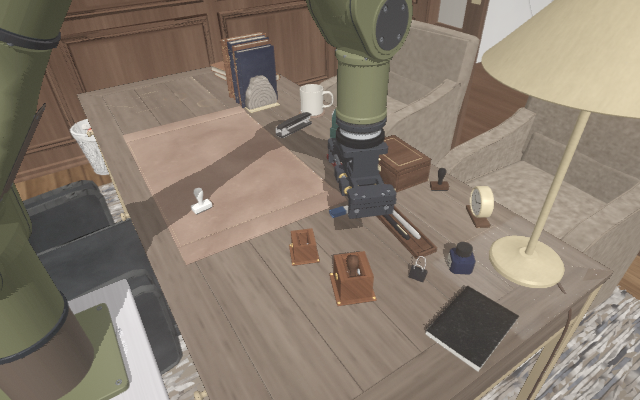

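The stamp sits upright and centred in the large stand at (352,265), and the other things are where they were. The gripper is clear, so I'm handing in.

```bash
python3 -c "
from plant import ctrl
print(ctrl.finish_job())"
```

```text
the job is handed in; nothing more can be done
None
```

The stamp is clicked past the balls and bedded on the well floor at about 18 N, released, the other things on the desk left undisturbed, and the job was handed in at about 32 s.

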